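# Fit the drive unit on the ice-cream churn and start it

### The arm

A 6-joint arm with a two-finger parallel gripper is mounted at the origin on the work surface; the furniture and walls round the work are solid. World frame = base frame: x ahead of the robot, y to its left, z up, the work surface at z = 0. Lengths are in m, angles in rad, forces in N, time in s.
With the tool pointing down it reaches from about 0.25 to 0.775 m from the base axis. Payload 4 kg.
Tool frame: the origin (TCP) lies at the very end of the fingers, on their centre line; the grasp point (between the pads) lies 19 mm behind it; z points along the fingers, y is the direction in which the jaws open and shut (so a half turn about z gives the same grasp; the last joint's range is limited). The gripper opens to 94 mm and grips with 3 to 60 N. Pads are 16 mm wide; open, the fingers measure 119 mm over their backs; the gripper's body (75 mm by 177 mm) begins 78 mm behind the grasp point.
Start: joints at [1.088, 0.087, 1.371, -0, 1.684, -0.103], TCP at [0.204, 0.511, 0.206] pointing down, gripper open.
Joint ranges: [-3.1, 3.1], [-0.76, 2.03], [0.27, 2.55], [-1.08, 4.22], [0.17, 2.65], [-2.57, 2.57]. Speed limits (rad/s): [2.79, 2.79, 3.14, 3.14, 3.14, 3.14].

### API

Orientations are given as [roll, pitch, yaw] about the fixed x, y, z axes, in that order (R = Rz(yaw) Ry(pitch) Rx(roll)).
In Python, from bench import robot, snapshot, calibration gives the robot as it stands. The module is installed in compiled form; this text tells all that it offers.
- The arm moves only by the tool servo_tool, never from a script. Its argument "series" is text: rows parted by semicolons, each of 5 numbers parted by spaces: the closure, from -1 (fully open) to 1 (shut), then the shift along the tool's x, y, z in cm, then the turn about the tool's z in rad. A call has 1 to 20 rows; each row is the pose to reach, as a shift and turn from the pose commanded when the call began, along the tool's axes at that moment; what a row does not reach only later rows make up. A row lasts 1/12 s, in which the tool goes at most 41.7 mm and 7.16 degrees, less where a joint would pass 70% of its speed; a pose out of reach is approached as far as the arm can. A call with a gripper value outside its range is refused whole. The fingers move at their own pace and stop on an object; the grip force is fixed at half the most. Time passes only in rows, so rows that repeat a pose let the fingers close. It gives the time, the measured TCP pose, the force and the opening at its end, in the units of the state.
- robot.get_obs(): the state, without advancing time (a new reading comes with each control period).
- snapshot(name): name is "side" or "top" or "wrist"; returns (picture, depth): 420x560x3 uint8, red, green, blue; 420x560 float32, m along the optical axis (not along the pixel's ray), 0 where there is no reading.
- calibration(name): a dict with "fx", "fy", "cx", "cy" (pixels), "rvec" (rotation vector, rad) and "tvec" (3), from world to camera coordinates, as OpenCV has them; the wrist camera has in their place "tool_from_camera" (4x4, takes a point from camera to tool coordinates, whose origin is the TCP and whose axes are the flange's). Camera axes: x right, y down, z forward; pixel columns grow to the right and rows downward; lengths in m; the calibration is good to about 2 mm. A picture is of the moment at which its call begins: read the wrist's pose just before it. calibration takes no time and is no camera call.
- robot.close_job(): hands the job in, once; it reports no verdict.
The state is a dict: "time": time; "joint_positions": joint angles; "qvel": joint speeds; "joint_torque": joint torques, N m; "tool_pos": TCP position; "ee_rot": TCP orientation; "wrist_force": force on the tool from outside, world axes, zero at the start; "wrist_torque": the same for the moment, N m; "width": finger opening in m.
Only numpy, scipy, OpenCV 4.12 (cv2) and the standard library are available. Lean on these libraries where they do the work, as an engineer would, in place of code of your own. Each camera call takes 0.05 s, during which the arm holds its last target. There are 200 camera calls.

### The job

Get the ice-cream churn running before the mix is poured in: set the drive unit on the churn's lid so that its spindle drops into the paddle's socket and the bell sits flush on the lid, feeling round for the socket without forcing or dropping the unit. Then press the start button on its top fully down and let it come back up. Leave the unit standing there and the other things on the island where they are.

Things in the scene. Friction and masses are not known exactly. Their poses are not given: they have to be found in the camera images.
- motor: the loose drive unit, off-white bell with a blue-grey hand grip, 0.4 to 0.65 kg, upright on its bell. Origin: centre of the bell's lower rim; z up, x across the narrow side of its hand grip. The hollow bell is 106 mm across outside, 98 mm inside, 47 mm high outside, inner ceiling 40 mm above the rim; above it come the hand grip and, on top, the start button
- grip_mid (a point): middle of the unit's hand grip, 76 mm above the bell's rim; axes as the unit's. The grip is an upright blue-grey rounded block, 56 mm wide along x and 76 mm long along y, from 47 to 104 mm above the rim, with dark soft pads on its two x sides: pinch it there along x
- spindle_tip (a point): lower end of the unit's round steel spindle, which points down in the middle of the bell: 18 mm across with a small chamfer, its tip 4 mm above the level of the rim, so the bell hides it
- churn: the ice-cream churn, a round blue-grey tub with an off-white lid, 186 mm across and 110 mm high to its flat lid, fixed. Origin: centre of its underside; z up. A filling spout, 14 mm higher than the lid, is at its rim on the -x side; a carrying ear on each y side. In the middle of the lid is the collar with the paddle's socket inside
- lid_seat (a point): middle of the lid's top face, on the collar's axis, 110 mm above the island; axes as the churn's. When the unit is seated, its rim rests on the lid at this height. With the spindle tip still on the paddle stem's face the rim stands 22 mm above it
- collar_top (a point): centre of the upper edge of the collar, 74 mm across outside, 64 mm inside, 24 mm above the lid. In it stands the black rigid paddle stem, 48 mm across, flat face 26 mm above the lid, with the socket in its middle: a round blind hole 21 mm across, 24 mm deep, 2 mm lead-in. The socket lies up to 5 mm along x and 5 mm along y off the collar's axis; its place is not told
- start_top (a point): centre of the top of the start button, a coral round cap 30 mm across on top of the drive unit, 111 mm above the bell's rim
- start_button (a joint): how far the start button is pressed: 0 up, 0.005 m fully down; springs back by itself, about 5 N for the full stroke
- cookie_jar: clear jar of sweets with a red lid, 81 mm across, 163 mm high, origin at the centre of its underside; leave alone
- vanilla_bottle: small brown dropper bottle, 33 mm across, 102 mm high, origin at the centre of its underside; leave alone
- timer: round white kitchen timer, 66 mm across, 61 mm high, origin at the centre of its underside; leave alone
Mind the look-alikes: they are no part of the job. What is shaped like the motor but purple or turquoise is not meant.

How it is judged:
By the outcome, as a careful person would: the job done as asked, in the order asked, and still so for the second after the job is handed in, with the robot touching nothing.
It also fails if it takes over 64 s, if anything falls off the work surface, if the arm or the gripper's body presses on something with over 40 N, if the wrist force passes 120 N, or if a joint passes its speed limit or range.

## Working session

There is one attempt and no reset: what is moved stays moved. The work goes in short steps, Python scripts to look and compute and a tool call to move; the robot and the scene stay as the last step left them, time stands still between calls to the robot, and variables do not carry over. Pictures are saved under pics/ and viewed, about 8 in all and at most 12, crops included, and the job is handed in when it is done.

Besides the shell and the picture viewer there is one more tool, called after "Request:" as a command line: name --argument value ..., lists and objects as JSON in quotes. servo_tool: Moves the arm, as the interface text tells. Its arguments: {"type":"object","properties":{"series":{"type":"string"}},"required":["series"]}

```bash
mkdir -p pics; cat > h.py <<'E'
import numpy as np, cv2
from bench import robot, snapshot, calibration
from scipy.spatial.transform import Rotation as R
def save(n,p): cv2.imwrite('pics/'+n+'.png',p[:,:,::-1])
def cam(name,obs=None):
    c=calibration(name)
    K=np.array([[c['fx'],0,c['cx']],[0,c['fy'],c['cy']],[0,0,1]])
    if name=='wrist':
        T=np.eye(4);T[:3,:3]=R.from_euler('xyz',obs['ee_rot']).as_matrix();T[:3,3]=obs['tool_pos']
        T=T@np.array(c['tool_from_camera']); return K,T[:3,:3],T[:3,3]
    Rm=cv2.Rodrigues(np.array(c['rvec'],float))[0]; t=np.array(c['tvec']).ravel()
    return K,Rm.T,-Rm.T@t
def ray(C,uv,z):
    K,Rw,o=C; uv=np.atleast_2d(uv).astype(float)
    d=(Rw@np.linalg.inv(K)@np.c_[uv,np.ones(len(uv))].T).T
    return o+d*((z-o[2])/d[:,2])[:,None]
def cloud(C,depth):
    K,Rw,o=C; v,u=np.indices(depth.shape)
    p=np.stack([(u-K[0,2])/K[0,0]*depth,(v-K[1,2])/K[1,1]*depth,depth],-1)
    return p@Rw.T+o
E
python3 - <<'E'
from h import *
o=robot.get_obs(); print(o)
a={}
for n in('side','top'):
    p,d=snapshot(n); save(n+'0',p); np.savez(n+'0',p=p,d=d)
    C=cam(n); print(n,C[2],C[1][:,2])
E
```

```text
{'time': 0.0, 'joint_positions': array([ 1.08788817e+00,  8.79429530e-02,  1.37224133e+00, -2.17456317e-05,
        1.68359094e+00, -1.03103045e-01]), 'qvel': array([-1.40203640e-03, -1.44672770e-03,  2.74118355e-04, -7.00903350e-05,
        1.54882407e-03,  5.29265156e-04]), 'joint_torque': array([-7.02397101e-04, -3.40190721e+01, -3.02420855e+01,  7.16130668e-02,
        3.30148847e-02, -1.72816535e-04]), 'tool_pos': array([0.20366472, 0.51031395, 0.20431732]), 'ee_rot': array([-3.13941945e+00, -2.03132742e-04,  2.76178490e+00]), 'wrist_force': array([-0.05258964, -0.22051561,  0.60761073]), 'wrist_torque': array([-0.00420694,  0.01722588,  0.04049649]), 'width': 0.09395299539844562}
side [ 0.12689022 -0.99010834  0.70215356] [ 0.24067763  0.82424526 -0.51253685]
top [ 0.26505729 -0.09168203  1.18022148] [ 0.11717698  0.02894268 -0.99268921]
```

View pics/top0.png

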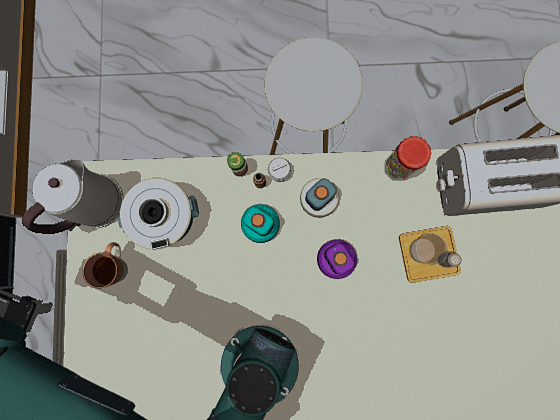

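View pics/side0.png

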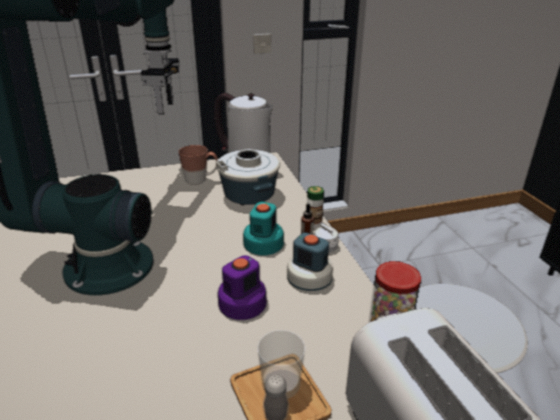

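The top view shows the motor (grey grip, coral button) at about (320,195), with the purple and turquoise look-alikes at (338,259) and (260,222). The churn is at (157,213), with its spout at (160,243). The side view agrees.

```bash
python3 - <<'E'
from h import *
f=np.load('top0.npz');p,d=f['p'],f['d'];C=cam('top');W=cloud(C,d)
hsv=cv2.cvtColor(p,cv2.COLOR_RGB2HSV).astype(int);v,u=np.indices(d.shape)
def near(x,y,r): return (u-x)**2+(v-y)**2<r*r
z=W[...,2]
m=near(320,195,26)
print('motor z pct',np.percentile(z[m],[5,25,50,75,95]))
cor=m&(hsv[...,0]<15)&(hsv[...,1]>110); 
uv=np.c_[u[cor],v[cor]]; print('button',cor.sum(),ray(C,uv.mean(0),.111),W[cor].mean(0))
g=m&(z>.09); pts=W[g][:,:2]
r=cv2.minAreaRect((pts*1000).astype(np.float32)); print('grip rect',r)
print(cv2.boxPoints(r))
b=m&(z>.03)&(z<.06); ce,ra=cv2.minEnclosingCircle((W[b][:,:2]*1000).astype(np.float32)); print('bell',ce,ra)
m=near(157,213,50)
lid=m&(abs(z-.11)<.006); ce,ra=cv2.minEnclosingCircle((W[lid][:,:2]*1000).astype(np.float32)); print('lid',ce,ra, np.median(z[lid]))
col=near(155,211,24)&(z>.128)&(z<.15); q=(W[col][:,:2]*1000).astype(np.float32);print('collar',cv2.minEnclosingCircle(q),q.mean(0),z[col].mean())
sp=m&(z>.117)&~near(155,211,24); print('spout',sp.sum(),W[sp].mean(0), np.median(W[sp],0))
print('hole depth min', [(int(a),int(b),round(float(c),3)) for a,b,c in sorted(zip(u[near(155,211,16)],v[near(155,211,16)],z[near(155,211,16)]),key=lambda t:t[2])[:6]])
for n,(x,y) in dict(teal=(260,222),purple=(338,259),timer=(280,168),bottle=(260,180),green=(236,162),jar=(410,158)).items(): print(n,W[y,x].round(3))
E
```

```text
motor z pct [-0.00264798  0.00068196  0.03927596  0.1009502   0.10887015]
button 109 [[ 0.4459743  -0.17359658  0.111     ]] [ 0.44608482 -0.17364169  0.11037374]
grip rect ((381.5763244628906, -130.2679443359375), (65.02235412597656, 236.7154998779297), 56.317935943603516)
[[ 265.05737  -91.68208]
 [ 462.0349  -222.96071]
 [ 498.09528 -168.8538 ]
 [ 301.11774  -37.57518]]
bell (446.76983642578125, -173.67225646972656) 52.953338623046875
lid (406.5478820800781, 254.97251892089844) 99.16692352294922 0.11033078832872034
collar ((406.0228576660156, 255.00172424316406), 37.49795913696289) [405.8205  253.07649] 0.13475772328457244
spout 95 [0.31478926 0.17550005 0.32314806] [0.3212331  0.2299917  0.12369828]
hole depth min [(151, 202, 0.105), (151, 223, 0.106), (169, 208, 0.106), (160, 198, 0.106), (170, 212, 0.107), (165, 221, 0.107)]
teal [ 0.374 -0.016  0.112]
purple [ 0.276 -0.209  0.111]
timer [ 0.526 -0.069  0.05 ]
bottle [ 0.489 -0.016  0.076]
green [0.531 0.043 0.112]
jar [ 0.514 -0.387  0.165]
```

```bash
python3 - <<'E'
from h import *
f=np.load('top0.npz');p,d=f['p'],f['d'];C=cam('top');W=cloud(C,d)
z=W[...,2];v,u=np.indices(d.shape)
g=((u-320)**2+(v-195)**2<26**2)&(z>.09)&(z<.125)&(d>0)
r=cv2.minAreaRect((W[g][:,:2]*1000).astype(np.float32)); print(r,cv2.boxPoints(r))
E
```

```text
((447.5974426269531, -173.92031860351562), (57.090721130371094, 76.4949722290039), 42.81683349609375) [[ 400.6634  -165.26567]
 [ 452.65375 -221.37706]
 [ 494.5315  -182.57497]
 [ 442.54114 -126.46358]]
```

Request:
servo_tool --series "-1 -24 -27.2 0 0.22;-1 -24 -27.2 0 0.22;-1 -24 -27.2 0 0.22;-1 -24 -27.2 0 0.22;-1 -24 -27.2 0 0.22;-1 -24 -27.2 0 0.22;-1 -24 -27.2 0 0.22;-1 -40 -46 0 0.443;-1 -47.9 -54.5 0 0.443;-1 -47.9 -54.5 0 0.443;-1 -47.9 -54.5 0 0.443;-1 -47.9 -54.5 0 0.443;-1 -47.9 -54.5 0 0.443;-1 -47.9 -54.5 0 0.443;-1 -47.9 -54.5 0 0.443;-1 -47.9 -54.5 0 0.443;-1 -47.9 -54.5 0 0.443;-1 -47.9 -54.5 0 0.443;-1 -47.9 -54.5 0 0.443;-1 -47.9 -54.5 0 0.443"

```text
time: 1.77
tool_pos: [0.4463, -0.1732, 0.2045]
ee_rot: [-3.141, -0.003, 2.317]
wrist_force: [0.3, 1.1, -0.6]
width: 0.0938
```

```bash
python3 - <<'E'
from h import *
o=robot.get_obs(); p,d=snapshot('wrist'); save('w1',p); C=cam('wrist',o);W=cloud(C,d)
print(o['time'],o['tool_pos'],o['ee_rot'],o['wrist_force'],o['joint_positions']); print(C[2],C[1][:,2])
z=W[...,2]; near=(np.hypot(W[...,0]-.447,W[...,1]+.174)<.07)&(d>0)
g=near&(z>.09)&(z<.107)
if g.sum()>20: print(cv2.minAreaRect((W[g][:,:2]*1000).astype(np.float32)),g.sum())
hsv=cv2.cvtColor(p,cv2.COLOR_RGB2HSV).astype(int); c=near&(hsv[...,0]<15)&(hsv[...,1]>110)&(z>.095)
if c.sum(): print('button',cv2.minEnclosingCircle((W[c][:,:2]*1000).astype(np.float32)),W[c].mean(0),c.sum())
E
```

```text
1.7667 [ 0.44630647 -0.17322569  0.20449613] [-3.14131050e+00 -2.69123395e-03  2.31691361e+00] [ 0.31858823  1.12706894 -0.61955609] [-4.89193396e-01 -7.02956527e-02  1.53136189e+00  6.23534454e-04
  1.68316049e+00 -1.23524196e+00]
[ 0.39076868 -0.11347826  0.3848793 ] [ 0.18876623 -0.20359992 -0.96068433]
((446.6180725097656, -174.7132110595703), (57.16151809692383, 74.8726806640625), 41.46199417114258) 4638
button ((425.627197265625, -150.4736328125), 60.47997283935547) [ 0.44440617 -0.17336123  0.1400075 ] 1299
```

View pics/w1.png

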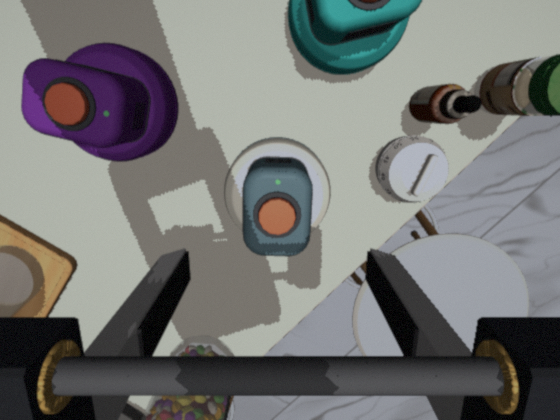

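The wrist view shows the motor centred between the fingers: button at (277,215), bell ring at (277,190). Next I descend and grip.

Request:
servo_tool --series "-1 -0.1 -0.1 4 0;-1 -0.1 -0.1 7.5 0;-1 -0.1 -0.1 10.5 0;-1 -0.1 -0.1 13 0;-1 -0.1 -0.1 14.6 0;-1 -0.1 -0.1 14.6 0;-1 -0.1 -0.1 14.6 0;-1 -0.1 -0.1 14.6 0;1 -0.1 -0.1 14.6 0;1 -0.1 -0.1 14.6 0;1 -0.1 -0.1 14.6 0;1 -0.1 -0.1 14.6 0;1 -0.1 -0.1 14.6 0;1 -0.1 -0.1 14.6 0;1 -0.1 -0.1 14.6 0;1 -0.1 -0.1 14.6 0;1 -0.1 -0.1 14.6 0;1 -0.1 -0.1 14.6 0"

```text
time: 3.32
tool_pos: [0.4467, -0.1745, 0.0596]
ee_rot: [-3.142, 0.0, 2.319]
wrist_force: [-1.5, -0.4, 1.6]
width: 0.056
```

Request:
servo_tool --series "1 0 0 -1 0;1 0 0 -3 0;1 0 0 -6 0;1 0 0 -9 0;1 0 0 -12 0;1 0 0 -15 0;1 0 0 -18 0;1 1.5 1 -20 0.05;1 4 2.8 -20 0.12;1 7 4.9 -20 0.2;1 10 7 -20 0.3;1 13 9.2 -20 0.4;1 16 11.3 -20 0.5;1 19 13.4 -20 0.6;1 21.5 15.2 -20 0.68;1 23.5 16.6 -20 0.74;1 24.6 17.4 -20 0.748;1 25.1 17.7 -20 0.748;1 25.1 17.7 -20 0.748;1 25.1 17.7 -20 0.748"

```text
time: 4.98
tool_pos: [0.4053, 0.1295, 0.2588]
ee_rot: [-3.14, 0.001, 1.571]
wrist_force: [0.2, -0.8, -7.1]
width: 0.0563
```

```bash
python3 - <<'E'
from h import *
o=robot.get_obs(); p,d=snapshot('wrist'); save('w2',p); np.savez('w2',p=p,d=d,t=o['tool_pos'],r=o['ee_rot'])
print(o['time'],o['tool_pos'],o['ee_rot'],o['wrist_force'],o['wrist_torque'],o['width'])
E
```

```text
4.9833 [0.40534604 0.12950492 0.25875616] [-3.13995356e+00  1.08081918e-03  1.57125342e+00] [ 0.22936458 -0.83846684 -7.07213653] [-0.08990885  0.0180457  -0.0781631 ] 0.05628676183613398
```

View pics/w2.png

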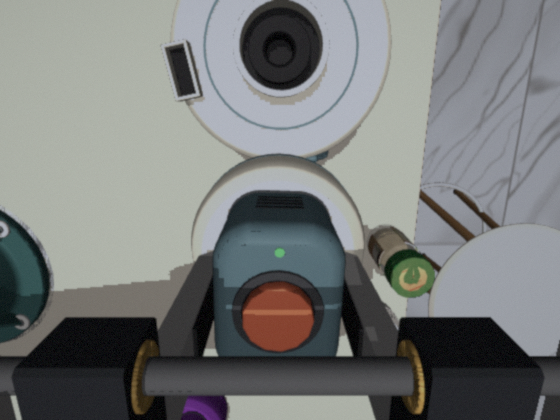

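The collar shows at (282,45), with the socket as a dark ring near (280,48). I'll measure both.

```bash
python3 - <<'E'
from h import *
f=np.load('w2.npz');p,d=f['p'],f['d'];C=cam('wrist',dict(tool_pos=f['t'],ee_rot=f['r']));W=cloud(C,d);z=W[...,2]
g=cv2.cvtColor(p,cv2.COLOR_RGB2GRAY)
x0,y0=232,0; c=g[y0:100,x0:332]
big=cv2.resize(cv2.normalize(np.minimum(c,70),None,0,255,cv2.NORM_MINMAX),None,fx=6,fy=6,interpolation=cv2.INTER_CUBIC); cv2.imwrite('pics/w2c.png',big)
zz=z[0:100,232:332]
def fit(m,zh,n):
    cs,_=cv2.findContours(m.astype(np.uint8),cv2.RETR_EXTERNAL,cv2.CHAIN_APPROX_NONE)
    k=max(cs,key=cv2.contourArea)[:,0]+[x0,y0]; P=ray(C,k,zh)[:,:2]*1000
    A=np.c_[2*P,np.ones(len(P))]; s=np.linalg.lstsq(A,(P**2).sum(1),rcond=None)[0]
    r=np.sqrt(s[2]+s[0]**2+s[1]**2); print(n,s[:2],r,'res',np.std(np.hypot(*(P-s[:2]).T)-r),len(P))
hl=(d[0:100,232:332]>0)
rim=(zz>.129)&(zz<.142)&hl
print('z at axis',np.round(zz[40:56:3,36:62:3],3))
v,u=np.indices(c.shape); 
fit(rim,.134,'collar outer')
dark=(c<60)&(np.hypot(u-50,v-46)<48); fit(dark,.134,'collar inner(dark)')
hole=(zz<.130)&hl&(np.hypot(u-48,v-48)<16); print(hole.sum()); fit(hole,.136,'socket')
E
```

```text
z at axis [[0.136 0.124 0.116 0.113 0.114 0.112 0.12  0.132 0.136]
 [0.126 0.114 0.113 0.114 0.114 0.113 0.113 0.12  0.135]
 [0.113 0.113 0.113 0.439 0.114 0.113 0.114 0.113 0.13 ]
 [0.114 0.113 0.114 0.114 0.113 0.114 0.114 0.113 0.123]
 [0.114 0.112 0.115 0.114 0.114 0.114 0.114 0.112 0.12 ]
 [0.114 0.114 0.113 0.115 0.114 0.114 0.113 0.115 0.136]]
collar outer [407.1911824  253.20749468] 36.02506804603106 res 1.19781427234918 283
collar inner(dark) [407.17590775 254.43031919] 30.64352704042146 res 0.3399576158450558 239
599
socket [405.99812095 251.24061641] 9.8181314888409 res 0.2638887403083148 76
```

View pics/w2c.png

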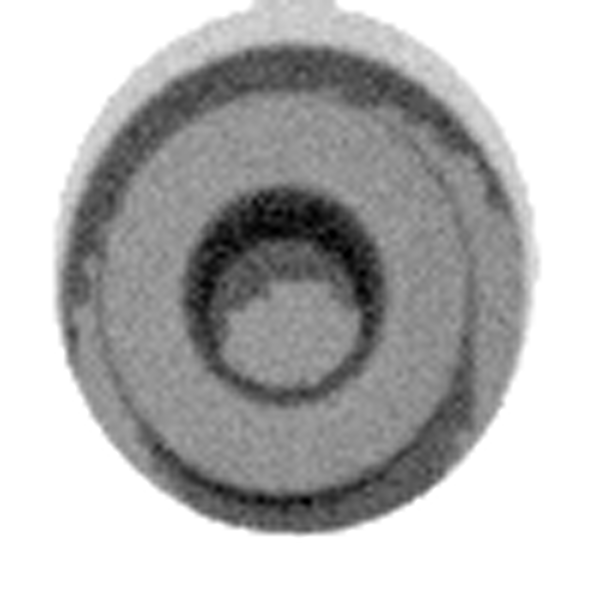

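```bash
python3 - <<'E'
from h import *
f=np.load('w2.npz');p,d=f['p'],f['d'];C=cam('wrist',dict(tool_pos=f['t'],ee_rot=f['r']));W=cloud(C,d);z=W[...,2]
hsv=cv2.cvtColor(p,cv2.COLOR_RGB2HSV).astype(int);v,u=np.indices(d.shape)
m=(hsv[...,0]<15)&(hsv[...,1]>110)&(np.hypot(u-278,v-315)<50)&(z>.25)
print(np.percentile(z[m],[5,50,95]),m.sum(), u[m].min(),u[m].max(),v[m].min(),v[m].max())
for zl in (.3085,):
  m2=m&(z>zl)&(d>0); cs,_=cv2.findContours(m2.astype(np.uint8),cv2.RETR_EXTERNAL,cv2.CHAIN_APPROX_NONE)
  k=max(cs,key=cv2.contourArea)[:,0]; P=ray(C,k,np.median(z[m2]))[:,:2]*1000
  print(cv2.minEnclosingCircle(P.astype(np.float32)), P.min(0),P.max(0))
# bell rim: off-white, z around rim top .199+.047
b=(abs(z-.2462)<.004)&(d>0)&(np.hypot(u-278,v-240)<100); print('bell top z',b.sum())
cs,_=cv2.findContours(b.astype(np.uint8),cv2.RETR_EXTERNAL,cv2.CHAIN_APPROX_NONE)
k=max(cs,key=cv2.contourArea)[:,0]; k=k[(k[:,1]<225)]
P=ray(C,k,.246)[:,:2]*1000; P=P[P[:,1]>140]
r=np.hypot(P[:,0]-405.3,P[:,1]-129.5)
P=P[r>48];A=np.c_[2*P,np.ones(len(P))]; s=np.linalg.lstsq(A,(P**2).sum(1),rcond=None)[0]; print('bell',s[:2],np.sqrt(s[2]+s[0]**2+s[1]**2),len(P))
E
```

```text
[0.30676676 0.31085275 0.31189399] 4026 242 313 281 351
((405.2476806640625, 129.50955200195312), 14.947915077209473) [391.0817677  114.96770235] [419.47510393 144.44311991]
bell top z 3973
bell [0. 0.] 0.0 0
```

Request:
servo_tool --series "1 2 0 0 0;1 5 0 0 0;1 8 0.1 0 0;1 10.5 0.1 0 0;1 11.8 0.1 0.5 0;1 12.17 0.07 2 0;1 12.17 0.07 4 0;1 12.17 0.07 5.4 0;1 12.17 0.07 5.9 0;1 12.17 0.07 5.9 0;1 12.17 0.07 5.9 0;1 12.17 0.07 5.9 0;1 12.17 0.07 5.9 0;1 12.17 0.07 5.9 0"

```text
time: 6.2
tool_pos: [0.407, 0.2518, 0.2017]
ee_rot: [3.139, -0.001, 1.57]
wrist_force: [-0.3, -0.2, -6.3]
width: 0.0563
```

Request:
servo_tool --series "1 -0.06 -0.1 0.2 0;1 -0.06 -0.1 0.4 0;1 -0.06 -0.1 0.6 0;1 -0.06 -0.1 0.8 0;1 -0.06 -0.1 0.9 0;1 -0.06 -0.1 1.0 0;1 -0.06 -0.1 1.1 0;1 -0.06 -0.1 1.2 0;1 -0.06 -0.1 1.3 0;1 -0.06 -0.1 1.3 0;1 -0.06 -0.1 1.3 0"

```text
time: 7.12
tool_pos: [0.4054, 0.2511, 0.1874]
ee_rot: [-3.141, -0.0, 1.571]
wrist_force: [-0.8, 0.3, -5.8]
width: 0.056
```

The tip has passed the stem face level by 4 mm with no change in force, so it has entered the socket. I'll keep lowering it gently.

Request:
servo_tool --series "1 0 0 0.2 0;1 0 0 0.4 0;1 0 0 0.6 0;1 0 0 0.8 0;1 0 0 1.0 0;1 0 0 1.2 0;1 0 0 1.4 0;1 0 0 1.5 0;1 0 0 1.5 0;1 0 0 1.5 0"

```text
time: 7.95
tool_pos: [0.4054, 0.2511, 0.1724]
ee_rot: [-3.141, -0.0, 1.571]
wrist_force: [1.0, 0.7, -5.2]
width: 0.0562
```

Request:
servo_tool --series "1 0 0 0.1 0;1 0 0 0.15 0;1 0 0 0.2 0;1 0 0 0.25 0;1 0 0 0.3 0;1 0 0 0.33 0;1 0 0 0.33 0;1 0 0 0.33 0"

```text
time: 8.62
tool_pos: [0.4054, 0.2512, 0.1696]
ee_rot: [3.141, -0.0, 1.571]
wrist_force: [-1.4, 0.5, -3.7]
width: 0.0558
```

Request:
servo_tool --series "1 0 0 0.05 0;1 0 0 0.1 0;1 0 0 0.1 0;1 0 0 0.1 0;1 0 0 0.1 0"

```text
time: 9.03
tool_pos: [0.4055, 0.2512, 0.1696]
ee_rot: [3.141, -0.001, 1.571]
wrist_force: [-2.0, -2.1, 5.9]
width: 0.056
```

Seated: the height is where expected and the weight is now carried by the lid. Now I release, rise, shut the fingers above the button and look.

Request:
servo_tool --series "0.5 0 0 0 0;-1 0 0 0 0;-1 0 0 0 0;-1 0 0 0 0;-1 0 0 0 0;-1 0 0 0 0;-1 0 0 -1 0;-1 0 0 -3 0;-1 0 0 -5 0;-1 0 0 -7 0;-1 0 0 -9 0;1 0 0 -9 0;1 0 0 -9 0;1 0 0 -9 0;1 0 0 -9 0;1 0 0 -9 0;1 0 0 -9 0;1 0 0 -9 0;1 0 0 -9 0;1 0 0 -9 0"

```text
time: 10.7
tool_pos: [0.4053, 0.2511, 0.258]
ee_rot: [-3.141, 0.0, 1.571]
wrist_force: [0.1, -0.5, 0.7]
width: 0.0372
```

```bash
cat > look.py <<'E'
from h import *
import sys
n=sys.argv[1]
o=robot.get_obs(); p,d=snapshot('wrist'); save(n,p); C=cam('wrist',o);W=cloud(C,d);z=W[...,2]
print(o['time'],o['tool_pos'],o['wrist_force'],o['width'])
hsv=cv2.cvtColor(p,cv2.COLOR_RGB2HSV).astype(int)
m=(hsv[...,0]<15)&(hsv[...,1]>110)&(np.hypot(W[...,0]-.4055,W[...,1]-.2512)<.022)&(d>0)&(z>.2)
P=(W[m][:,:2]*1000).astype(np.float32); print('button',cv2.minEnclosingCircle(P),np.median(z[m]),m.sum())
b=(z>.15)&(z<.163)&(d>0)&(np.hypot(W[...,0]-.4055,W[...,1]-.2512)<.06); print('bell top z',np.median(z[b]),b.sum())
g=(z>.208)&(z<.2165)&(d>0)&(np.hypot(W[...,0]-.4055,W[...,1]-.2512)<.045); print('grip top z',np.median(z[g]),g.sum())
q=W[g]; A=np.c_[q[:,:2]-q[:,:2].mean(0),np.ones(len(q))]; print('tilt',np.linalg.lstsq(A,q[:,2],rcond=None)[0])
E
python3 look.py w3
```

```text
10.7 [0.40534621 0.25110765 0.25797419] [ 0.08110314 -0.48240967  0.71064427] 0.037185359961408926
button ((405.2884826660156, 254.17124938964844), 20.83064842224121) 0.22174448935735236 1690
bell top z 0.15570858822562852 3764
grip top z 0.21459909572958918 6149
tilt [ 0.0010084  -0.01649757  0.21424755]
```

View pics/w3.png

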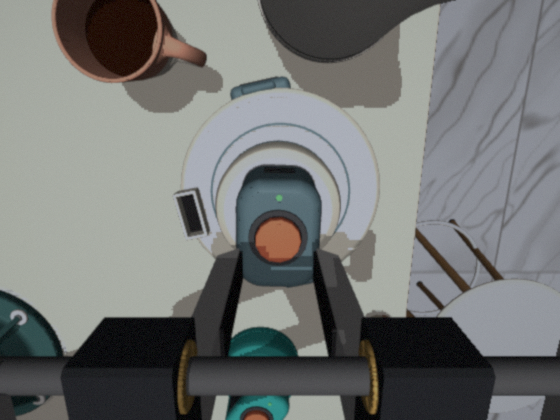

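The wrist view shows the unit standing centred on the lid, button at (278,240). Grip top measures 0.214 m, which is what a flush unit gives. Next, shut the fingers and press.

Request:
servo_tool --series "1 0 0 0.5 0;1 0 0 1.2 0;1 0 0 2 0;1 0 0 2.6 0;1 0 0 2.8 0;1 0 0 3 0;1 0 0 3.2 0;1 0 0 3.2 0;1 0 0 3.4 0;1 0 0 3.6 0;1 0 0 3.7 0;1 0 0 3.8 0;1 0 0 3.9 0;1 0 0 4 0;1 0 0 4.1 0;1 0 0 4.2 0;1 0 0 4.25 0;1 0 0 4.25 0;1 0 0 4.25 0"

```text
time: 12.33
tool_pos: [0.4055, 0.2512, 0.2162]
ee_rot: [3.141, -0.0, 1.571]
wrist_force: [-1.2, -1.3, 4.6]
width: 0.0003
```

Request:
servo_tool --series "1 0 0 0.05 0;1 0 0 0.1 0;1 0 0 0.15 0;1 0 0 0.15 0;1 0 0 0.15 0"

```text
time: 12.75
tool_pos: [0.4055, 0.2512, 0.2161]
ee_rot: [3.14, -0.001, 1.571]
wrist_force: [-2.8, -1.1, 9.1]
width: 0.0008
```

Bottomed: 9 N against the 5 N spring, with no further travel. One small extra nudge, then retreat.

Request:
servo_tool --series "1 0 0 0.06 0;1 0 0 0.06 0;1 0 0 0.06 0;1 0 0 -0.2 0;1 0 0 -0.6 0;1 0 0 -1.2 0;1 0 0 -3 0;1 0 0 -6 0;1 0 0 -9 0;1 0 0 -9 0;1 0 0 -9 0"

```text
time: 13.67
tool_pos: [0.4062, 0.2516, 0.3056]
ee_rot: [3.138, -0.002, 1.571]
wrist_force: [0.5, 0.5, -0.8]
width: 0.0004
```

```bash
python3 look.py w4; python3 - <<'E'
from h import *
p,d=snapshot('top'); save('top1',p); q=np.load('top0.npz')['p']
m=(cv2.absdiff(p,q).max(2)>60).astype(np.uint8)
for n,(x,y,r) in dict(teal=(260,222,20),purple=(338,259,20),timer=(280,168,11),bottle=(260,180,8),jar=(408,158,22)).items(): print(n,m[y-r:y+r,x-r:x+r].mean())
E
```

```text
13.6667 [0.40622893 0.25155047 0.3056421 ] [ 0.54587691  0.54787699 -0.82488145] 0.00037647587346880117
button ((405.66143798828125, 249.5301513671875), 15.530701637268066) 0.22175027493959576 1159
bell top z 0.1558005358390692 2948
grip top z 0.21456005128852418 4263
tilt [ 0.00106718 -0.01352856  0.21417629]
teal 0.02
purple 0.0
timer 0.0
bottle 0.0
jar 0.0
```

View pics/w4.png

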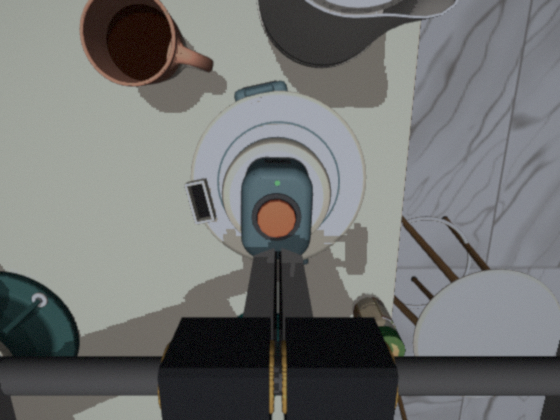

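The unit stands flush, the button is back up at 0.2217 m, and the arm is clear of it.

```bash
python3 -c "
from bench import robot
print(robot.close_job())"
```

```text
the job is handed in; nothing more can be done
None
```

The drive unit is standing flush on the churn's lid, and the start button has been pressed fully down and has come back up. I handed the job in at about 14 s, well under the 64 s limit.

- **Seating:** I found the socket in the wrist camera and lowered the unit gently. The spindle went in on the first try with no rise in force, so I did not need to feel round for it. The rim came to rest on the lid at the expected height (TCP 0.1696 m). The highest force I read there was about 6 N.
- **Button:** It stopped after 5 mm of travel with about 9 N on it, against the 5 N spring, followed by a small extra nudge. Afterwards its top measured 0.2217 m, the same as before the press (0.221 m expected).
- **Last checks:** The grip top measured 0.2142 m (0.214 m expected when flush).
    - **Disagreement:** The bell top read about 1 mm low (0.1558 m against 0.157 m). The fit to the grip top also showed a slope of about 0.014, the same before and after the press. I put both down to camera noise rather than a real tilt.
- **Other things:** Before and after top views showed no change at the purple unit, timer, bottle or jar. There was a 2% pixel change at the turquoise unit, probably the arm's shadow. The arm never touched any of them.

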